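# Salt the salad from the spice drawer

### The arm

A 6-joint arm with a two-finger parallel gripper is mounted at the origin on a cart in front of the work surface, level with it; the furniture and walls round the work are solid. World frame = base frame: x ahead of the robot, y to its left, z up, the work surface at z = 0. Lengths are in m, angles in degrees, forces in N, time in s.
With the tool pointing down it reaches from about 0.375 to 0.9 m from the base axis. Payload 3.1 kg.
Tool frame: the origin (TCP) lies on the centre line of the jaws, within the pads' length; the fingertips stand 17 mm ahead of it and the grasp point (between the pads) lies 2 mm behind it; z points along the fingers, y is the line along which they close (so a half turn about z gives the same grasp; the last joint's range is limited). The gripper opens to 87 mm and grips with 3 to 60 N. Pads are 19 mm wide; open, the fingers measure 117 mm over their backs; the gripper's body (75 mm by 190 mm) begins 51 mm behind the grasp point.
Start: joints at [54.918, 30.224, 82.088, -0, 67.689, -10.227], TCP at [0.263, 0.567, 0.24] pointing down, gripper open.
Joint ranges: [-176.69, 176.69], [-43.24, 126.21], [12.49, 139.97], [-82, 262], [0, 151.66], [-163.58, 163.58]. Speed limits (degrees/s): [159.86, 159.86, 180, 180, 180, 180].

### API

Orientations are given as a 3x3 rotation matrix whose columns are the frame's x, y, z axes.
In Python, from rig import bot, imaging, finder gives the robot as it stands. The module is installed in compiled form; this text tells all that it offers.
- The arm moves only by the tool play_rows, never from a script. Its argument "motion" is a list that holds one entry, the list of rows, each a list of 6 numbers: the shift along the tool's x, y, z in m, then the turn, a rotation vector about the tool's x, y, z in degrees. In form: [[[dx, dy, dz, wx, wy, wz], ...]]. A call has 1 to 8 rows; each row is the pose to reach, as a shift and turn from the pose commanded when the call began, along the tool's axes at that moment; what a row does not reach only later rows make up. A row lasts 1/12 s, in which the tool goes at most 41.7 mm and 7.16 degrees, less where a joint would pass 70% of its speed; a pose out of reach is approached as far as the arm can. A call with a gripper value outside its range is refused whole. "fingers" is the finger opening in m, from 0 to 0.087, set as the call begins (left out, the last holds). The fingers move at their own pace and stop on an object; the grip force is fixed at half the most. Time passes only in rows, so rows that repeat a pose let the fingers close. It gives the time, the measured TCP pose, the force, the opening and the grip force at its end, in the units of the state.
- bot.read_state(): the state, without advancing time (a new reading comes with each control period).
- imaging.capture(name): name is "scene" or "top" or "wrist"; returns a dict with "frame" (400x640x3 uint8, red, green, blue), "camera_matrix" (3x3 intrinsics, pixels), "R" (3x3) and "t" (3): a world point X has camera coordinates R X + t. Camera axes: x right, y down, z forward; pixel columns grow to the right and rows downward; lengths in m; the calibration is good to about 2 mm. A picture is of the moment at which its call begins. There is no depth.
- bot.hand_in(): hands the job in; it is judged then, once.
Trained networks look in the newest picture that a camera, given by its name, has taken for a name from the list of things; names that differ only in an ending like _2 or _b are one class to them, and where a whole thing is asked for, a point or a joint stands for the part that bears it (a point fixed in the world has none). Each returns a list of dicts, best first, with "confidence" (0 to 1); they miss things now and then, are a little off and sometimes report something else, mostly with a low value. They report only what shows in the picture. A call takes as long as a camera call.
- finder.recognise(camera, name): "at" ([x, y, z] in m, in world coordinates, good to about 4 mm: the middle of the surface that is visible of it).
- finder.outline_of(camera, name): "pixels" (400x640 bool, what is visible of it).
The state is a dict: "time_s": time; "joint_positions": joint angles; "qvel": joint speeds; "tau": joint torques, N m; "position": TCP position; "tcp_rot": TCP orientation; "force": force on the tool from outside, world axes, zero at the start; "moment": the same for the moment, N m; "opening": opening from 0.0 (shut) to 1.0 (fully open); "grasp_force": force on a finger pad.
Only numpy, scipy, OpenCV 4.12 (cv2) and the standard library are available. Lean on these libraries where they do the work, as an engineer would, in place of code of your own. Each camera call takes 0.05 s, during which the arm holds its last target. There are 200 camera calls.

### The job

The tomatoes in the glass bowl want salt: pull the spice box's drawer all the way open by its bar handle, draw the salt shaker out of the wire cradle inside, and hold it over the middle of the bowl, tipped so that its holed cap points down into the bowl at a slant of about 45 degrees, a few centimetres above the rim. Finish while still holding it there, steady and touching nothing but the gripper. Leave the two spice jars lying in their troughs, do not push the bowl about, and do not drop the shaker.

Things in the scene. Friction and masses are not known exactly. Their poses are not given: they have to be found in the camera images.
- spice_box: Light wooden spice box, 200 deep (x) x 280 wide (y) x 102 high mm, fixed on the 18 mm board that covers the range (board top z = 0.018). Origin: centre of its underside; the front, with the one drawer, faces its own -x, to the robot. Fixed on the rear half of its top: a tin (72 high) and a garlic bulb. Drawer side walls: inner faces 122 mm either side of the middle, tops 62 mm above the underside.
- drawer (a joint): The drawer's slide, m: 0 shut, 0.14 fully open. It slides straight out along the box's -x, needs about 1 to 3 N and stays where it is left.
- drawer_handle (a point): Middle of the drawer's dark steel bar handle: 10 mm thick, 110 mm long along the box's y, axis 40 mm before the drawer's front (35 mm free behind it), 77 mm above the box's underside, 25 mm below its top. Can be pinched from above, a finger before and one behind the bar. Moves with the drawer.
- cradle (a point): Middle of the wire cradle in the drawer, on the middle trough's axis, 89 mm behind the drawer front, 27 mm above the drawer floor; axes as the box's; moves with the drawer. Three troughs along the box's x, 74 mm apart in y, 47 wide, 17 deep, made by two 4 mm cross wires 25 mm before and behind this point; between the wires fingers have room beside a jar. A stop stands behind the jar bases.
- salt_shaker: White salt shaker, holed grey cap: 90 mm long, body 44 mm across (0 to 70 mm from the base), cap 34 mm, 0.07 to 0.14 kg. Origin: centre of its base; z axis from base to cap. It lies in one of the troughs (it varies), cap to the box's -x, axis at the base 45 mm above the box's underside, sloping 5 degrees down to the cap. 29 mm free beside it.
- shaker_cap (a point): Centre of the end face of the shaker's holed cap, 90 mm from the base along its axis. In its trough the shaker is best gripped from above across its body, 30 to 45 mm from the base, fingers closing along the box's y and opened to some 60 mm so as to clear the next jar.
- green_jar: Spice jar with red cap and green label, 106 mm long, 45 mm across; lies in another trough, cap to the robot. Origin: centre of its base. Stays where it is.
- dark_jar: Spice jar with red cap and dark label, 106 mm long, 45 mm across; lies in the third trough, cap to the robot. Origin: centre of its base. Stays where it is.
- glass_bowl: Clear glass bowl, 166 mm across, 61 mm high, loose on the board, with four cherry tomatoes in it. Origin: centre of its underside, rim 61 mm above it. A wall cabinet hangs over the counter to its left (beyond about x = 0.6, y = 0.3, from 0.45 m up): keep wrist and forearm clear of it.

How it is judged:
By the outcome, as a careful person would: the job done as asked, in the order asked, and still so for the second after the job is handed in, while the arm keeps its last pose, push and grip.
It also fails if it takes over 54 s, if anything falls off the work surface, if the arm or the gripper's body presses on something with over 40 N, if the wrist force passes 120 N, or if a joint passes its speed limit or range.

## Working session

There is one attempt and no reset: what is moved stays moved. The work goes in short steps, Python scripts to look and compute and a tool call to move; the robot and the scene stay as the last step left them, time stands still between calls to the robot, and variables do not carry over. Pictures are saved under pics/ and viewed, at most 10 in all, crops included, and the job is handed in when it is done.

Besides the shell and the picture viewer there is one more tool, called by a JSON object that holds its "api" and its "payload". play_rows: Moves the arm, as the interface text tells. Its arguments: {"type":"object","properties":{"motion":{"type":"array"},"fingers":{"type":"number"}},"required":["motion"]}

```bash
mkdir -p pics; cat > h.py <<'E'
import numpy as np, cv2
from rig import bot, imaging, finder
def cap(n,f=None):
    c=imaging.capture(n)
    if f: cv2.imwrite('pics/'+f,cv2.cvtColor(c['frame'],cv2.COLOR_RGB2BGR))
    return c
def rec(cam,names):
    for n in names:
        for d in finder.recognise(cam,n)[:2]:
            print(cam,n,round(d['confidence'],2),np.round(d['at'],4))
def ray(c,u,v,z):
    """intersect pixel ray with world plane z"""
    K,R,t=np.array(c['camera_matrix']),np.array(c['R']),np.array(c['t'])
    d=R.T@np.linalg.inv(K)@np.array([u,v,1.]); o=-R.T@t
    return o+d*(z-o[2])/d[2]
def proj(c,X):
    p=np.array(c['camera_matrix'])@(np.array(c['R'])@np.array(X)+np.array(c['t'])); return p[:2]/p[2]
def st():
    s=bot.read_state()
    for k in ['time_s','joint_positions','position','tcp_rot','force','opening','grasp_force']: print(k,np.round(s[k],4).tolist())
E
python3 - <<'E'
from h import *
st()
for n in ['scene','top']:
    c=cap(n,n+'0.png'); rec(n,['drawer_handle','spice_box','salt_shaker','glass_bowl','drawer'])
    print(np.array(c['camera_matrix']).round(1).tolist(), np.round(-np.array(c['R']).T@np.array(c['t']),3))
E
```

```text
time_s 0.0
joint_positions [54.9192, 30.2768, 82.1571, 0.0001, 67.6871, -10.2268]
position [0.2623, 0.5666, 0.2386]
tcp_rot [[-0.9074, 0.4203, -0.0012], [0.4203, 0.9074, -0.0017], [0.0004, -0.0021, -1.0]]
force [-0.1793, -0.1788, 0.2486]
opening 0.9971
grasp_force 0.0
scene drawer_handle 0.93 [ 0.6166 -0.1045  0.0812]
scene spice_box 0.6 [ 0.6589 -0.0754  0.1196]
scene glass_bowl 0.68 [0.6223 0.1693 0.0561]
scene drawer 0.71 [ 0.6153 -0.112   0.0818]
[[367.8, 0.0, 318.4], [0.0, 367.8, 200.0], [0.0, 0.0, 1.0]] [-0.033  0.342  0.493]
top drawer_handle 0.78 [ 0.6131 -0.1306  0.0981]
top spice_box 0.7 [ 0.7075 -0.1207  0.119 ]
top salt_shaker 0.35 [ 0.6156 -0.1335  0.0979]
top glass_bowl 0.64 [0.595  0.1837 0.0436]
top glass_bowl 0.3 [ 0.6134 -0.136   0.1021]
top drawer 0.89 [ 0.6171 -0.1292  0.0978]
[[425.1, 0.0, 316.2], [0.0, 425.1, 199.9], [0.0, 0.0, 1.0]] [ 0.487 -0.017  0.941]
```

View pics/scene0.png

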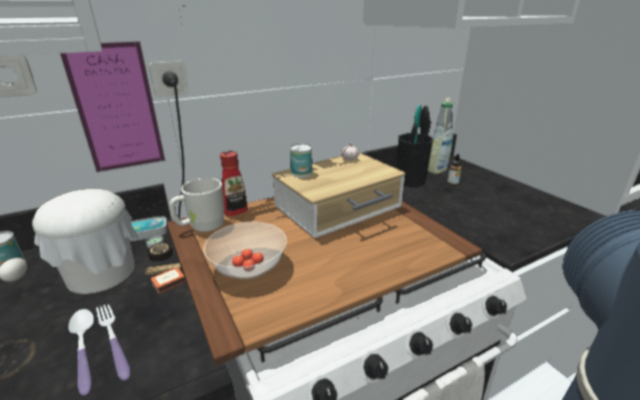

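View pics/top0.png

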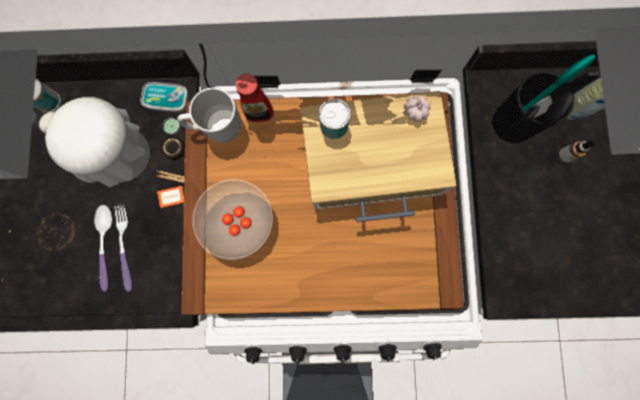

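The scene picture shows the shut drawer with its bar handle at about (372,201) and the bowl at (246,250). In the top picture the handle runs from (358,217) to (413,212), the bowl is centred near (233,219), and the box is turned a few degrees.

```bash
python3 - <<'E'
from h import *
c=cap('top')
for n,z in [('drawer_handle',.095),('glass_bowl',.079)]:
    for cam in ['top','scene']:
        if cam=='scene': c=cap('scene')
        else: c=cap('top')
        o=finder.outline_of(cam,n)
        if not o: print('none');continue
        m=np.array(o[0]['pixels']); v,u=np.nonzero(m)
        print(n,cam,o[0]['confidence'],m.sum(),u.min(),u.max(),v.min(),v.max())
        r=cv2.minAreaRect(np.c_[u,v].astype(np.float32)); print(r)
        P=np.array([ray(c,a,b,z)[:2] for a,b in zip(u,v)])
        print(' mean',P.mean(0), cv2.minAreaRect((P*1000).astype(np.float32)))
        cv2.imwrite(f'pics/m_{n}_{cam}.png',m.astype(np.uint8)*255)
c=cap('top')
# top front edge of box & other corners by eye
for p in [(316,208),(455,187),(447,95)]: print(p,ray(c,*p,.12))
# handle bar: dark bluish pixels
f=c['frame'].astype(int)[195:235,340:430]; print([(int(x)) for x in f.sum(2)[:,45]])
cv2.imwrite('pics/crop.png',cv2.resize(cv2.cvtColor(c['frame'][80:250,180:480],cv2.COLOR_RGB2BGR),None,fx=2.6,fy=2.6,interpolation=cv2.INTER_CUBIC))
E
```

```text
drawer_handle top 0.98 973 319 438 190 220
((379.61846923828125, 207.086181640625), (24.318391799926758, 119.9365234375), 83.34557342529297)
 mean [ 0.60620231 -0.12526249] ((600.5440063476562, -124.88850402832031), (49.0092658996582, 240.69906616210938), 4.989880561828613)
drawer_handle scene 0.98 2191 317 399 179 231
((358.0000305175781, 204.5), (26.879358291625977, 93.28719329833984), 71.56504821777344)
 mean [ 0.5869912 -0.0937801] ((590.7008056640625, -111.86343383789062), (103.88235473632812, 316.8635559082031), 5.618083953857422)
glass_bowl top 0.77 4710 192 272 179 258
((232.5, 218.5), (77.78175354003906, 80.61019134521484), 45.0)
 mean [0.58808404 0.17610522] ((589.15380859375, 174.9398956298828), (163.30062866210938, 163.7928466796875), 44.76720428466797)
glass_bowl scene 0.62 3312 204 286 222 280
((245.0, 251.0), (58.0, 82.0), 90.0)
 mean [0.56647197 0.18482674] ((571.5743408203125, 187.83499145507812), (164.72897338867188, 193.81060791015625), 49.79600524902344)
(316, 208) [0.59897262 0.00219294 0.12      ]
(455, 187) [ 0.63211072 -0.26959256  0.12      ]
(447, 95) [ 0.82081645 -0.2679078   0.12      ]
[241, 195, 189, 179, 203, 247, 257, 229, 217, 210, 215, 209, 218, 222, 216, 212, 224, 226, 226, 273, 324, 327, 295, 285, 328, 379, 394, 399, 399, 396, 397, 396, 389, 309, 227, 210, 210, 244, 326, 380]
```

View pics/crop.png

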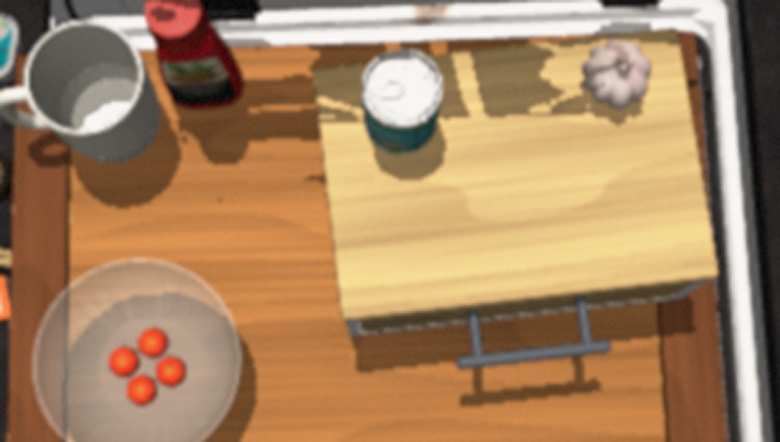

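The crop shows the box's top front edge from (343,320) to (717,276), and the handle bar from (459,363) to (609,347). The bowl rim is centred near (138,362).

```bash
python3 - <<'E'
from h import *
c=cap('top')
q=lambda u,v,z: ray(c,180+u/2.6-.3,80+v/2.6-.3,z)[:2]
A=[q(343,320,.12),q(717,276,.12),q(688,37,.12)]
print(np.round(A,4)); d=A[0]-A[1]; print('len',np.linalg.norm(d),'yaw',np.degrees(np.arctan2(-d[0],d[1])))
d2=A[2]-A[1]; print(np.linalg.norm(d2),np.degrees(np.arctan2(d2[1],d2[0])))
h=[q(459,363,.095),q(609,347,.095)]; d=h[0]-h[1]
print(np.round(h,4),np.mean(h,0),np.linalg.norm(d),np.degrees(np.arctan2(-d[0],d[1])))
c=cap('scene'); m=np.mean(h,0); print(proj(c,[*m,.095])); [print(proj(c,[*x,.095])) for x in h]
f=cv2.resize(cv2.cvtColor(c['frame'][140:240,260:420],cv2.COLOR_RGB2BGR),None,fx=5,fy=5,interpolation=cv2.INTER_CUBIC)
for x in h: u,v=(proj(c,[*x,.095])-[260,140])*5; cv2.circle(f,(int(u),int(v)),4,(0,255,0),1)
cv2.imwrite('pics/crop2.png',f)
E
```

```text
[[ 0.6095  0.0105]
 [ 0.6343 -0.2707]
 [ 0.8233 -0.2627]]
len 0.28224038833889575 yaw 5.045932984396415
0.18910171675599394 2.413815704568832
[[ 0.5772 -0.0769]
 [ 0.5861 -0.1921]] [ 0.58166952 -0.13452602] 0.11554437905807868 4.44799519735318
[373.53302909 200.72763768]
[354.04891585 207.25674366]
[391.80460683 194.60485108]
```

View pics/crop2.png

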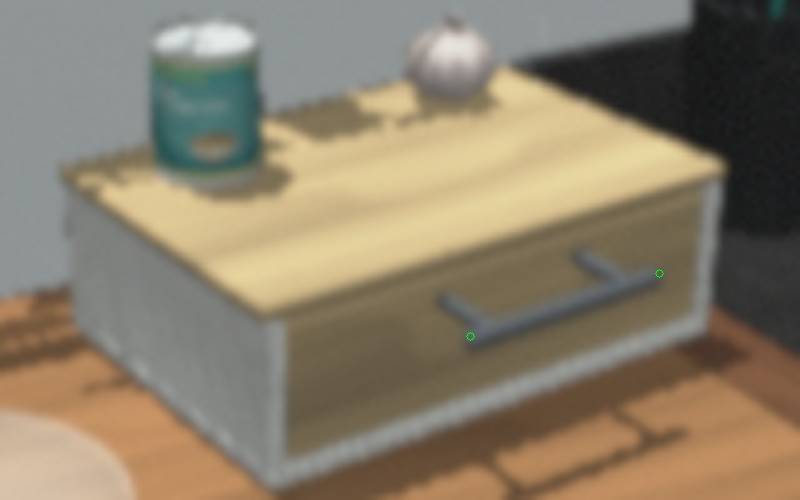

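```bash
cat >> h.py <<'E'
from scipy.spatial.transform import Rotation as Ro
def yawrot(yang,tilt=0):
    """tool y at world angle yang (deg), z down, then turned by tilt about tool y"""
    a=np.radians(yang); y=np.array([np.cos(a),np.sin(a),0]); z=np.array([0,0,-1.])
    return np.c_[np.cross(y,z),y,z]@Ro.from_euler('y',tilt,degrees=True).as_matrix()
def go(p,R=None):
    s=bot.read_state(); R0=np.array(s['tcp_rot']); R=R0 if R is None else R
    d=R0.T@(np.array(p)-s['position']); w=Ro.from_matrix(R0.T@R).as_rotvec(degrees=True)
    print('shift mm',np.round(d*1000,1),'turn',np.round(w,2),'rows',np.linalg.norm(d)/.0417,np.linalg.norm(w)/7.16)
E
python3 -c "
from h import *
go([.581,-.134,.22],yawrot(4.8))"
```

```text
shift mm [-583.5 -502.4   19.6] turn [ 0.    0.   60.35] rows 18.47109492954013 8.428293129151173
```

{"api": "play_rows", "payload": {"motion": [[[-0.015, -0.013, 0, 0, 0, 2], [-0.04, -0.035, 0, 0, 0, 6], [-0.069, -0.06, 0, 0, 0, 11], [-0.098, -0.085, 0, 0, 0, 16], [-0.128, -0.11, 0, 0, 0, 21], [-0.158, -0.136, 0, 0, 0, 26], [-0.188, -0.162, 0, 0, 0, 31], [-0.218, -0.188, 0, 0, 0, 36]]], "fingers": 0.036}}

```text
time_s: 1.87
position: [0.3819, 0.3033, 0.2398]
tcp_rot: [[-0.484, 0.875, 0.001], [0.875, 0.484, 0.0], [-0.0, 0.001, -1.0]]
force: [1.6, 0.6, 0.4]
opening: 0.485
grasp_force: 0.0
```

```bash
python3 -c "
from h import *
st();go([.581,-.134,.22],yawrot(4.8))"
```

```text
time_s 1.8667
joint_positions [25.2979, 19.6616, 101.3618, -0.0024, 58.9351, -3.6282]
position [0.3819, 0.3033, 0.2398]
tcp_rot [[-0.4837, 0.8752, 0.0007], [0.8752, 0.4837, 0.0003], [-0.0001, 0.0007, -1.0]]
force [1.5755, 0.6494, 0.375]
opening 0.4854
grasp_force 0.0
shift mm [-479.   -37.3   19.8] turn [ 0.04 -0.   24.13] rows 11.531702286460108 3.369746231940851
```

{"api": "play_rows", "payload": {"motion": [[[-0.036, -0.003, 0, 0, 0, 3], [-0.072, -0.006, 0, 0, 0, 6], [-0.11, -0.009, 0, 0, 0, 9], [-0.148, -0.012, 0, 0, 0, 12], [-0.186, -0.015, 0, 0, 0, 15], [-0.224, -0.018, 0, 0, 0, 18], [-0.262, -0.021, 0, 0, 0, 21], [-0.3, -0.024, 0, 0, 0, 24.1]]]}}

```text
time_s: 2.53
position: [0.5072, 0.0293, 0.2398]
tcp_rot: [[-0.085, 0.996, 0.001], [0.996, 0.085, 0.0], [-0.0, 0.001, -1.0]]
force: [1.6, 0.7, -0.3]
opening: 0.415
grasp_force: 0.0
```

```bash
python3 -c "
from h import *
go([.581,-.134,.18],yawrot(4.8))"
```

```text
shift mm [-168.9   59.6   59.9] turn [0.04 0.   0.07] rows 4.529636826386498 0.011527768072243368
```

{"api": "play_rows", "payload": {"motion": [[[-0.035, 0.012, 0.01, 0, 0, 0], [-0.07, 0.024, 0.02, 0, 0, 0], [-0.105, 0.036, 0.035, 0, 0, 0], [-0.138, 0.048, 0.048, 0, 0, 0], [-0.16, 0.056, 0.056, 0, 0, 0], [-0.169, 0.0596, 0.06, 0, 0, 0], [-0.169, 0.0596, 0.06, 0, 0, 0]]]}}

```text
time_s: 3.12
position: [0.5813, -0.1339, 0.1785]
tcp_rot: [[-0.085, 0.996, -0.001], [0.996, 0.085, 0.0], [0.0, -0.001, -1.0]]
force: [-0.1, 0.1, 0.4]
opening: 0.415
grasp_force: 0.0
```

```bash
python3 - <<'E'
from h import *
st(); c=cap('wrist','w1.png'); rec('wrist',['drawer_handle'])
o=finder.outline_of('wrist','drawer_handle')
print(proj(c,[.581,-.134,.095]), np.round(-np.array(c['R']).T@np.array(c['t']),3))
go([.581,-.134,.097],yawrot(4.8))
E
```

```text
time_s 3.1167
joint_positions [-23.6931, 32.3205, 89.6451, -0.0055, 58.0703, -28.5704]
position [0.5813, -0.1339, 0.1785]
tcp_rot [[-0.0851, 0.9964, -0.0006], [0.9964, 0.0851, 0.0002], [0.0002, -0.0006, -1.0]]
force [-0.1401, 0.0916, 0.4015]
opening 0.4152
grasp_force 0.0
wrist drawer_handle 0.98 [ 0.6138 -0.0954  0.1027]
[318.55794198 212.98598182] [ 0.576 -0.06   0.323]
shift mm [-3.9  0.7 82.9] turn [-0.05 -0.06  0.3 ] rows 1.9897321258841403 0.04298497795723158
```

View pics/w1.png

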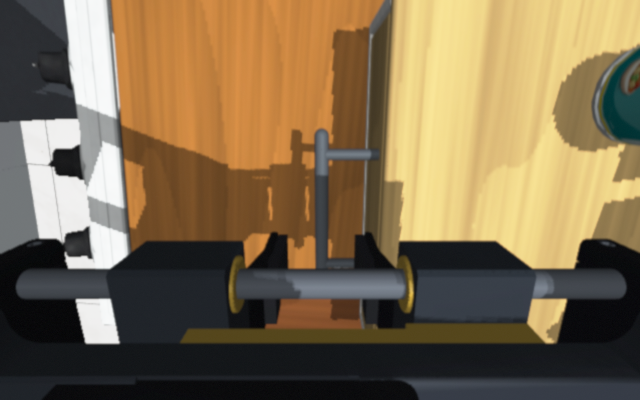

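The wrist picture shows the bar running straight down at column ~321 between the jaws (predicted 318.6), so it lies about 1.5 mm further in x. Next I go down.

{"api": "play_rows", "payload": {"motion": [[[0, 0.001, 0.02, 0, 0, 0], [0, 0.001, 0.045, 0, 0, 0], [0, 0.001, 0.065, 0, 0, 0], [0, 0.001, 0.078, 0, 0, 0], [0, 0.001, 0.083, 0, 0, 0], [0, 0.001, 0.083, 0, 0, 0]]]}}

```text
time_s: 3.77
position: [0.5808, -0.1299, 0.0962]
tcp_rot: [[-0.09, 0.996, -0.002], [0.996, 0.09, 0.001], [0.001, -0.002, -1.0]]
force: [0.2, 0.4, 0.2]
opening: 0.414
grasp_force: 0.0
```

{"api": "play_rows", "payload": {"motion": [[[0, 0, 0, 0, 0, 0], [0, 0, 0, 0, 0, 0], [0, 0, 0, 0, 0, 0], [0, 0, 0, 0, 0, 0], [0, 0, 0, 0, 0, 0], [0, 0, 0, 0, 0, 0]]], "fingers": 0.0}}

```text
time_s: 4.27
position: [0.5817, -0.132, 0.0973]
tcp_rot: [[-0.088, 0.996, 0.0], [0.996, 0.088, -0.0], [-0.0, 0.0, -1.0]]
force: [-0.9, 0.7, 3.0]
opening: 0.096
grasp_force: 30.0
```

{"api": "play_rows", "payload": {"motion": [[[0, -0.008, 0, 0, 0, 0], [0, -0.026, 0, 0, 0, 0], [0, -0.05, 0, 0, 0, 0], [0, -0.075, 0, 0, 0, 0], [0, -0.1, 0, 0, 0, 0], [0, -0.122, 0, 0, 0, 0], [0, -0.136, 0, 0, 0, 0], [0, -0.142, 0, 0, 0, 0]]]}}

```text
time_s: 4.93
position: [0.4421, -0.1445, 0.0973]
tcp_rot: [[-0.083, 0.997, 0.008], [0.997, 0.083, -0.001], [-0.001, 0.008, -1.0]]
force: [20.7, 14.6, -7.4]
opening: 0.101
grasp_force: 30.0
```

{"api": "play_rows", "payload": {"motion": [[[0, 0, 0, 0, 0, 0], [0, -0.001, 0, 0, 0, 0], [0, -0.002, 0, 0, 0, 0], [0, -0.002, 0, 0, 0, 0]]]}}

```text
time_s: 5.27
position: [0.4422, -0.1444, 0.0972]
tcp_rot: [[-0.085, 0.996, 0.009], [0.996, 0.085, -0.001], [-0.002, 0.009, -1.0]]
force: [10.2, 8.5, 0.4]
opening: 0.101
grasp_force: 30.0
```

Travel is 140.0 mm, so the drawer is fully open. Next I release the bar and go up.

{"api": "play_rows", "payload": {"motion": [[[0, 0.001, 0, 0, 0, 0], [0, 0.001, 0, 0, 0, 0], [0, 0.001, 0, 0, 0, 0], [0, 0.001, 0, 0, 0, 0], [0, 0.001, 0, 0, 0, 0]]], "fingers": 0.034}}

```text
time_s: 5.68
position: [0.4388, -0.1444, 0.0964]
tcp_rot: [[-0.088, 0.996, -0.001], [0.996, 0.088, 0.0], [0.0, -0.001, -1.0]]
force: [0.2, 0.5, 0.7]
opening: 0.359
grasp_force: 0.0
```

{"api": "play_rows", "payload": {"motion": [[[0, 0, -0.015, 0, 0, 0], [0, 0, -0.04, 0, 0, 0], [0, 0, -0.07, 0, 0, 0], [0, 0, -0.1, 0, 0, 0], [0, 0, -0.13, 0, 0, 0], [0, 0, -0.145, 0, 0, 0], [0, 0, -0.15, 0, 0, 0], [0, 0, -0.15, 0, 0, 0]]]}}

```text
time_s: 6.35
position: [0.4396, -0.1448, 0.2475]
tcp_rot: [[-0.088, 0.996, 0.002], [0.996, 0.088, -0.002], [-0.002, 0.002, -1.0]]
force: [0.2, 0.1, 0.0]
opening: 0.39
grasp_force: 0.0
```

```bash
python3 - <<'E'
from h import *
st(); 
for cam in ['wrist','top','scene']:
    cap(cam,cam+'2.png'); rec(cam,['salt_shaker','shaker_cap','green_jar','dark_jar','cradle'])
E
```

```text
time_s 6.35
joint_positions [-32.0987, 17.0552, 104.1081, -0.0081, 58.6801, -37.1259]
position [0.4396, -0.1448, 0.2475]
tcp_rot [[-0.0877, 0.9961, 0.0023], [0.9961, 0.0877, -0.0016], [-0.0017, 0.0021, -1.0]]
force [0.2395, 0.0744, 0.0297]
opening 0.3899
grasp_force 0.0
wrist salt_shaker 0.95 [ 0.5522 -0.0597  0.0719]
wrist shaker_cap 0.59 [ 0.555  -0.0565  0.07  ]
wrist shaker_cap 0.43 [ 0.5706 -0.0969  0.0449]
wrist green_jar 0.89 [ 0.5423 -0.1886  0.0743]
wrist green_jar 0.41 [ 0.5658 -0.0864  0.045 ]
wrist dark_jar 0.6 [ 0.5499 -0.1314  0.0832]
wrist cradle 0.61 [ 0.5613 -0.0875  0.049 ]
top salt_shaker 0.89 [ 0.5572 -0.0624  0.0722]
top shaker_cap 0.56 [ 0.558  -0.0583  0.0759]
top green_jar 0.69 [ 0.5801 -0.2014  0.0851]
top dark_jar 0.77 [ 0.5654 -0.1256  0.084 ]
top dark_jar 0.23 [ 0.5562 -0.0603  0.0775]
top cradle 0.71 [ 0.5659 -0.1098  0.043 ]
scene salt_shaker 0.48 [ 0.5756 -0.0476  0.0687]
scene shaker_cap 0.61 [ 0.5732 -0.0422  0.0729]
scene cradle 0.62 [ 0.5992 -0.0121  0.0561]
```

View pics/wrist2.png

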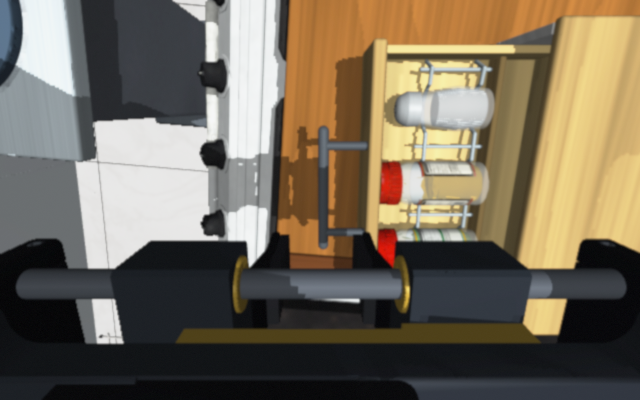

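The wrist picture shows the shaker in the +y trough, its cap end at (395,107) and base end at (493,105). The dark jar is next to it at row ~182, then the green jar.

```bash
python3 - <<'E'
from h import *
for cam in ['wrist','top']:
    c=cap(cam); o=finder.outline_of(cam,'salt_shaker')[0]
    m=np.array(o['pixels']); v,u=np.nonzero(m)
    P=np.array([ray(c,a,b,.061)[:2] for a,b in zip(u,v)]); a=np.radians(5)
    X=np.array([np.cos(a),np.sin(a)]); Y=np.array([-np.sin(a),np.cos(a)])
    s,t=P@X,P@Y; lo,hi=np.percentile(s,[.5,99.5]); l2,h2=np.percentile(t,[1,99])
    print(cam,o['confidence'],'x ext',lo,hi,hi-lo,'y ext',l2,h2,h2-l2,'mid',X*(lo+hi)/2+Y*(l2+h2)/2)
    o=-np.array(c['R']).T@np.array(c['t']); print('cam',o[:3])
print('cradle est in box axes', np.array([.5643,-.0615])@X, np.array([.5643,-.0615])@Y)
E
```

```text
wrist 0.58 x ext 0.50035257633006 0.5960112403178873 0.0956586639878273 y ext -0.12867891060612263 -0.08811573652322284 0.04056317408289979 mid [ 0.55554336 -0.06020764]
cam [ 0.43397425 -0.0701213   0.39133833]
top 0.95 x ext 0.5020340917439511 0.5898243853619171 0.08779029361796598 y ext -0.13244272169327637 -0.09088993220884986 0.041552789484426506 mid [ 0.55358417 -0.06366053]
cam [ 0.48713738 -0.0173385   0.94124642]
cradle est in box axes 0.556792589954191 -0.11044795956514586
```

```bash
python3 -c "
from h import *
go([.5595,-.062,.16],yawrot(-85))"
```

```text
shift mm [ 71.5 126.9  86.6] turn [1.000e-02 0.000e+00 9.005e+01] rows 4.063887960068133 12.576355709265442
```

{"api": "play_rows", "payload": {"motion": [[[0.003, 0.006, 0, 0, 0, 3], [0.009, 0.016, 0, 0, 0, 9], [0.016, 0.03, 0.002, 0, 0, 16], [0.025, 0.045, 0.005, 0, 0, 23], [0.034, 0.06, 0.01, 0, 0, 30], [0.043, 0.076, 0.015, 0, 0, 37], [0.052, 0.092, 0.02, 0, 0, 44], [0.06, 0.106, 0.025, 0, 0, 51]]], "fingers": 0.056}}

```text
time_s: 8.12
position: [0.5406, -0.0746, 0.2213]
tcp_rot: [[0.723, 0.691, 0.0], [0.691, -0.723, -0.0], [0.0, 0.0, -1.0]]
force: [0.9, 0.1, -0.2]
opening: 0.64
grasp_force: 0.0
```

```bash
python3 -c "
from h import *
go([.5595,-.062,.16],yawrot(-85))"
```

```text
shift mm [22.4  3.9 61.3] turn [ 1.000e-02 -2.000e-02  3.871e+01] rows 1.5677303581676958 5.406709002817867
```

{"api": "play_rows", "payload": {"motion": [[[0.003, 0.001, 0.006, 0, 0, 6], [0.007, 0.001, 0.016, 0, 0, 13], [0.012, 0.002, 0.028, 0, 0, 20], [0.016, 0.003, 0.042, 0, 0, 27], [0.02, 0.004, 0.053, 0, 0, 34], [0.0224, 0.0039, 0.06, 0, 0, 38.7], [0.0224, 0.0039, 0.0613, 0, 0, 38.7], [0.0224, 0.0039, 0.0613, 0, 0, 38.7]]]}}

```text
time_s: 8.78
position: [0.5581, -0.0624, 0.1597]
tcp_rot: [[0.995, 0.096, -0.001], [0.096, -0.995, 0.0], [-0.001, -0.001, -1.0]]
force: [0.2, -0.4, 0.1]
opening: 0.641
grasp_force: 0.0
```

```bash
python3 - <<'E'
from h import *
st();cap('wrist','wrist3.png');rec('wrist',['salt_shaker','cradle'])
go([.5595,-.062,.06],yawrot(-85))
E
```

```text
time_s 8.7833
joint_positions [-17.7736, 31.5203, 95.5823, -0.0042, 52.9832, 66.737]
position [0.5581, -0.0624, 0.1597]
tcp_rot [[0.9954, 0.0957, -0.0014], [0.0957, -0.9954, 0.0004], [-0.0014, -0.0005, -1.0]]
force [0.2202, -0.442, 0.1061]
opening 0.6407
grasp_force 0.0
wrist salt_shaker 0.94 [ 0.5657 -0.0609  0.0726]
wrist salt_shaker 0.48 [0.5785 0.1648 0.0388]
wrist cradle 0.9 [ 0.5674 -0.1003  0.059 ]
wrist cradle 0.42 [ 0.5668 -0.0663  0.0734]
shift mm [  0.7  -0.8 100.9] turn [ 0.03 -0.05  0.42] rows 2.4186632144817426 0.05888332170135571
```

View pics/wrist3.png

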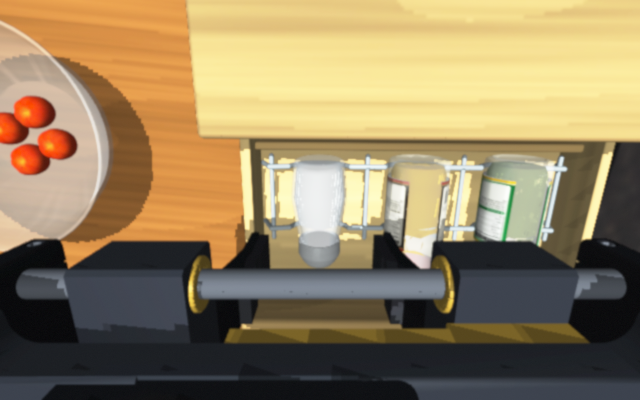

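The wrist picture shows the shaker centred (column ~319) between the jaws (258–382), so I go down.

{"api": "play_rows", "payload": {"motion": [[[0.001, 0, 0.012, 0, 0, 0.4], [0.001, 0, 0.03, 0, 0, 0.4], [0.001, 0, 0.048, 0, 0, 0.4], [0.001, 0, 0.064, 0, 0, 0.4], [0.001, 0, 0.078, 0, 0, 0.4], [0.001, 0, 0.09, 0, 0, 0.4], [0.001, 0, 0.098, 0, 0, 0.4], [0.001, 0, 0.1, 0, 0, 0.4]]]}}

```text
time_s: 9.6
position: [0.559, -0.0625, 0.0595]
tcp_rot: [[0.996, 0.087, -0.001], [0.087, -0.996, 0.0], [-0.001, -0.001, -1.0]]
force: [0.4, 0.5, -0.1]
opening: 0.644
grasp_force: 0.0
```

{"api": "play_rows", "payload": {"motion": [[[0, 0, 0, 0, 0, 0], [0, 0, 0, 0, 0, 0], [0, 0, 0, 0, 0, 0], [0, 0, 0, 0, 0, 0], [0, 0, 0, 0, 0, 0], [0, 0, 0, 0, 0, 0]]], "fingers": 0.02}}

```text
time_s: 10.1
position: [0.5604, -0.0618, 0.0613]
tcp_rot: [[0.996, 0.086, 0.002], [0.086, -0.996, 0.001], [0.002, -0.0, -1.0]]
force: [1.3, 5.4, 5.1]
opening: 0.47
grasp_force: 29.8
```

{"api": "play_rows", "payload": {"motion": [[[0, 0, -0.004, 0, 0, 0], [0, 0, -0.012, 0, 0, 0], [0, 0, -0.022, 0, 0, 0], [0, 0, -0.036, 0, 0, 0], [0, 0, -0.055, 0, 0, 0], [0, 0, -0.08, 0, 0, 0], [0, 0, -0.105, 0, 0, 0], [0, 0, -0.12, 0, 0, 0]]]}}

```text
time_s: 10.77
position: [0.5604, -0.0632, 0.1836]
tcp_rot: [[0.996, 0.086, 0.004], [0.086, -0.996, -0.002], [0.004, 0.002, -1.0]]
force: [0.7, 0.2, 0.1]
opening: 0.472
grasp_force: 29.8
```

```bash
python3 - <<'E'
from h import *
st()
for cam in ['scene','top']:
    c=cap(cam,cam+'4.png'); rec(cam,['salt_shaker','shaker_cap','green_jar','dark_jar','glass_bowl'])
    b=finder.outline_of(cam,'glass_bowl')
    if b:
        v,u=np.nonzero(np.array(b[0]['pixels'])); print(b[0]['confidence'],u.min(),u.max(),v.min(),v.max()) 
# shaker outline refine, top, box axes at height of axis
E
```

```text
time_s 10.7667
joint_positions [-17.7705, 29.6053, 94.3356, -0.0483, 55.8218, 67.3113]
position [0.5604, -0.0632, 0.1836]
tcp_rot [[0.9963, 0.0862, 0.0037], [0.0862, -0.9963, -0.0019], [0.0036, 0.0022, -1.0]]
force [0.6769, 0.1648, 0.0617]
opening 0.4716
grasp_force 29.7683
scene glass_bowl 0.62 [0.62   0.1697 0.0569]
0.68 204 286 222 279
top salt_shaker 0.73 [ 0.5209 -0.0667  0.1877]
top shaker_cap 0.59 [ 0.5219 -0.0612  0.1904]
top green_jar 0.76 [ 0.5391 -0.2178  0.0862]
top dark_jar 0.71 [0.5937 0.185  0.0471]
top dark_jar 0.54 [ 0.5157 -0.1251  0.0803]
top glass_bowl 0.84 [0.5939 0.1845 0.0424]
0.96 193 272 179 258
```

View pics/scene4.png

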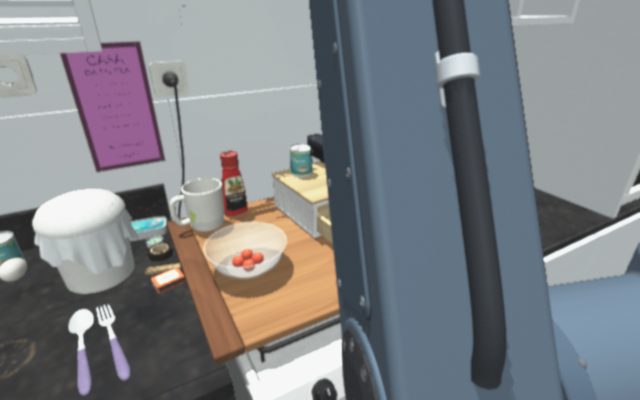

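The picture shows the arm in front of the drawer. The bowl sits undisturbed at (246,250) and the state says the shaker is held. Next I plan the tipped pose.

```bash
cat >> h.py <<'E'
CAP=np.array([-.0538,0,.0057])
def capgo(p,tilt=40):
    R=yawrot(-85,tilt); q=np.array(p)-R@CAP; print('tcp',q); go(q,R)
E
python3 -c "
from h import *
capgo([.589,.175,.125])"
```

```text
tcp [0.62640642 0.17827264 0.16394843]
shift mm [  87.6 -234.    15.9] turn [ 0.   40.05 -0.06] rows 6.003568471730853 5.593206703457681
```

{"api": "play_rows", "payload": {"motion": [[[0.002, -0.006, -0.005, 0, 0, 0], [0.006, -0.02, -0.012, 0, 1, 0], [0.014, -0.042, -0.02, 0, 3, 0], [0.022, -0.066, -0.025, 0, 6, 0], [0.031, -0.09, -0.028, 0, 9, 0], [0.04, -0.114, -0.028, 0, 13, 0], [0.05, -0.136, -0.025, 0, 17, 0], [0.058, -0.156, -0.022, 0, 20, 0]]]}}

```text
time_s: 12.13
position: [0.6037, 0.1008, 0.2037]
tcp_rot: [[0.934, 0.087, 0.345], [0.081, -0.996, 0.031], [0.347, -0.001, -0.938]]
force: [-0.7, 0.6, -1.6]
opening: 0.471
grasp_force: 29.8
```

```bash
python3 -c "
from h import *
st();capgo([.589,.175,.14])"
```

```text
time_s 12.1333
joint_positions [-2.1969, 26.023, 101.3198, 4.7418, 32.6062, 79.2624]
position [0.6037, 0.1008, 0.2037]
tcp_rot [[0.9344, 0.0873, 0.3454], [0.0815, -0.9962, 0.0313], [0.3468, -0.0011, -0.9379]]
force [-0.6535, 0.6294, -1.593]
opening 0.4706
grasp_force 29.7807
tcp [0.62640642 0.17827264 0.17894843]
shift mm [ 18.9 -75.2  33.5] turn [-0.06 19.71 -0.02] rows 2.0254902182422794 2.7521700430816525
```

{"api": "play_rows", "payload": {"motion": [[[0.003, -0.01, 0.004, 0, 2.5, 0], [0.006, -0.025, 0.01, 0, 6, 0], [0.01, -0.04, 0.017, 0, 10, 0], [0.014, -0.055, 0.024, 0, 14, 0], [0.017, -0.067, 0.03, 0, 17.5, 0], [0.019, -0.075, 0.0335, 0, 19.7, 0], [0.019, -0.075, 0.0335, 0, 19.7, 0], [0.019, -0.075, 0.0335, 0, 19.7, 0]]]}}

```text
time_s: 12.8
position: [0.6281, 0.1753, 0.1812]
tcp_rot: [[0.772, 0.093, 0.629], [0.068, -0.996, 0.064], [0.633, -0.006, -0.775]]
force: [0.7, 0.4, -0.1]
opening: 0.471
grasp_force: 29.8
```

```bash
python3 - <<'E'
from h import *
st();capgo([.589,.175,.125])
I=[]
for cam in ['scene','top']:
    c=cap(cam); rec(cam,['salt_shaker','shaker_cap'])
    f=cv2.cvtColor(c['frame'],cv2.COLOR_RGB2BGR)
    s=bot.read_state(); C=np.array(s['position'])+np.array(s['tcp_rot'])@CAP
    ax=np.array(s['tcp_rot'])@np.array([-np.cos(np.radians(5)),0,np.sin(np.radians(5))])
    print(cam,'cap',C,'ax',ax,proj(c,C),'base',proj(c,C-.09*ax))
    u,v=(190,150) if cam=='scene' else (170,140)
    g=cv2.resize(f[v:v+150,u:u+130],None,fx=3,fy=3,interpolation=cv2.INTER_CUBIC)
    for X in (C,C-.09*ax): cv2.circle(g,tuple(int(k) for k in (proj(c,X)-[u,v])*3),3,(0,255,0),1)
    I.append(g)
cv2.imwrite('pics/both.png',np.hstack(I))
E
```

```text
time_s 12.8
joint_positions [5.8031, 30.6824, 109.9746, -11.7438, 0.107, 102.3507]
position [0.6281, 0.1753, 0.1812]
tcp_rot [[0.7716, 0.0927, 0.6293], [0.0678, -0.9957, 0.0636], [0.6325, -0.0064, -0.7745]]
force [0.696, 0.3946, -0.1248]
opening 0.4714
grasp_force 29.7904
tcp [0.62640642 0.17827264 0.16394843]
shift mm [-12.   -3.   12.5] turn [-0.49  0.76  0.01] rows 0.42183657145726766 0.12651913709653
scene salt_shaker 0.58 [0.6015 0.1733 0.166 ]
scene shaker_cap 0.96 [0.5971 0.1757 0.167 ]
scene cap [0.59100788 0.17117764 0.14333356] ax [-0.71278348 -0.06142044 -0.69868966] [244.91353267 212.28283198] base [228.87179914 172.10837527]
top salt_shaker 0.68 [0.6428 0.1711 0.205 ]
top shaker_cap 0.63 [0.6396 0.1764 0.2055]
top cap [0.59116893 0.17043622 0.14312456] ax [-0.7129594  -0.06093846 -0.69855236] [227.4002313  213.05874916] base [216.30431692 173.04004835]
```

View pics/both.png

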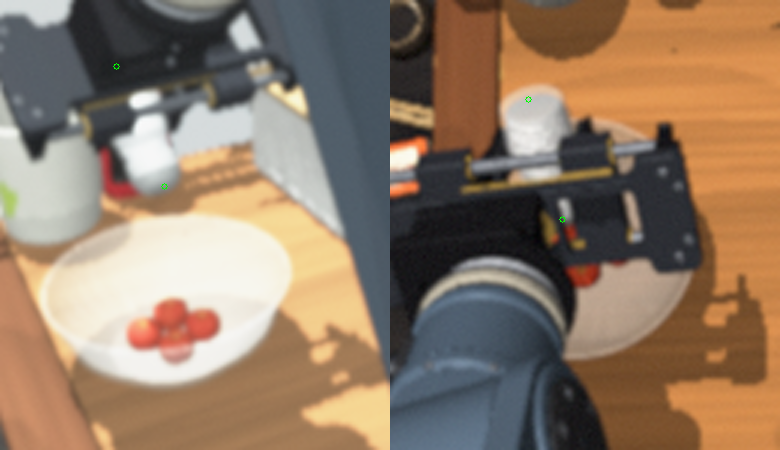

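The left half (scene view) shows the cap at (157,188), slanting down above the bowl about where predicted. The right half (top view) shows the base at (537,103). Joint 5 has reached its lower end (0.1°), so I back out and come in with the tool turned sideways.

{"api": "play_rows", "payload": {"motion": [[[0.003, 0, -0.004, 0, -3, 0], [0.008, 0, -0.01, 0, -8, 0], [0.013, 0, -0.018, 0, -14, 0], [0.018, 0, -0.026, 0, -20, 0], [0.022, 0, -0.034, 0, -25, 0], [0.025, 0, -0.04, 0, -30, 0], [0.025, 0, -0.042, 0, -32, 0], [0.025, 0, -0.042, 0, -32, 0]]]}}

```text
time_s: 13.77
position: [0.6245, 0.1724, 0.231]
tcp_rot: [[0.987, 0.09, 0.13], [0.089, -0.996, 0.018], [0.131, -0.006, -0.991]]
force: [-0.3, 0.4, -1.4]
opening: 0.473
grasp_force: 29.8
```

```bash
python3 -c "
from h import *
st();go([.59,.17,.24],yawrot(-10,10))"
```

```text
time_s 13.7667
joint_positions [5.4306, 29.7932, 84.9313, 0.3625, 57.7444, 90.1035]
position [0.6245, 0.1724, 0.231]
tcp_rot [[0.9874, 0.0902, 0.13], [0.0887, -0.9959, 0.0177], [0.131, -0.006, -0.9914]]
force [-0.2631, 0.4113, -1.3979]
opening 0.4734
grasp_force 29.7724
shift mm [-33.1  -0.8 -13.4] turn [ 11.11   1.88 -74.  ] rows 0.8572993126376917 10.454155240180006
```

{"api": "play_rows", "payload": {"motion": [[[-0.001, 0, 0, 0.5, 0, -3], [-0.004, 0, -0.001, 1.4, 0.2, -9], [-0.007, 0, -0.003, 2.4, 0.4, -16], [-0.011, 0, -0.005, 3.4, 0.6, -23], [-0.014, 0, -0.006, 4.5, 0.8, -30], [-0.017, 0, -0.007, 5.5, 1, -37], [-0.02, 0, -0.008, 6.6, 1.1, -44], [-0.022, 0, -0.009, 7.5, 1.3, -50]]]}}

```text
time_s: 14.43
position: [0.5975, 0.1702, 0.2349]
tcp_rot: [[0.553, 0.83, 0.079], [0.818, -0.558, 0.138], [0.158, -0.012, -0.987]]
force: [-0.2, -0.1, -0.6]
opening: 0.472
grasp_force: 29.8
```

```bash
python3 - <<'E'
from h import *
R=yawrot(-10,40); q=np.array([.589,.175,.18])-R@CAP
print(q); go(q,R); go([.59,.19,.24],yawrot(-10,20))
E
```

```text
[0.59552037 0.21197884 0.21894843]
shift mm [ 30.6 -24.8  21.3] turn [  9.44  30.3  -22.3 ] rows 1.0738916779862586 5.416820323340353
shift mm [ 12.9 -17.4  -2.9] turn [  5.37  10.59 -23.35] rows 0.5236505499967133 3.6590281479709645
```

{"api": "play_rows", "payload": {"motion": [[[0.003, -0.002, 0.001, 0.9, 3, -2.2], [0.008, -0.006, 0.004, 2.4, 7.5, -5.6], [0.013, -0.011, 0.008, 4.1, 13, -9.7], [0.019, -0.016, 0.012, 5.8, 18.5, -13.8], [0.024, -0.02, 0.016, 7.4, 24, -17.7], [0.029, -0.024, 0.02, 8.8, 28.3, -20.8], [0.0306, -0.025, 0.021, 9.4, 30.3, -22.3], [0.0306, -0.025, 0.021, 9.4, 30.3, -22.3]]]}}

```text
time_s: 15.1
position: [0.5959, 0.2109, 0.2176]
tcp_rot: [[0.141, 0.983, 0.115], [0.754, -0.182, 0.632], [0.642, -0.003, -0.767]]
force: [0.0, -0.4, -0.7]
opening: 0.471
grasp_force: 29.8
```

```bash
python3 - <<'E'
from h import *
st()
R=yawrot(-10,40); q=np.array([.589,.175,.125])-R@CAP
go(q,R)
I=[]
for cam in ['scene','top']:
    c=cap(cam); rec(cam,['shaker_cap'])
    f=cv2.cvtColor(c['frame'],cv2.COLOR_RGB2BGR)
    s=bot.read_state(); C=np.array(s['position'])+np.array(s['tcp_rot'])@CAP
    ax=np.array(s['tcp_rot'])@np.array([-np.cos(np.radians(5)),0,np.sin(np.radians(5))])
    print(cam,'cap',C,'ax',ax,proj(c,C),'base',proj(c,C-.09*ax))
    u,v=(190,150) if cam=='scene' else (170,140)
    g=cv2.resize(f[v:v+150,u:u+130],None,fx=3,fy=3,interpolation=cv2.INTER_CUBIC)
    for X in (C,C-.09*ax): cv2.circle(g,tuple(int(k) for k in (proj(c,X)-[u,v])*3),3,(0,255,0),1)
    I.append(g)
cv2.imwrite('pics/both2.png',np.hstack(I))
E
```

```text
time_s 15.1
joint_positions [-8.441, 32.4028, 95.7768, 47.4091, 60.6258, -25.4115]
position [0.5959, 0.2109, 0.2176]
tcp_rot [[0.1412, 0.9833, 0.115], [0.7537, -0.1821, 0.6315], [0.6419, -0.0025, -0.7668]]
force [0.0178, -0.4307, -0.7042]
opening 0.4714
grasp_force 29.7918
shift mm [-33.7  -0.5  41.8] turn [ 0.21  0.07 -0.47] rows 1.2880512591425957 0.0720377297967993
scene shaker_cap 0.71 [0.5796 0.2171 0.2254]
scene cap [0.58977333 0.17471563 0.18044125] ax [-0.12838038 -0.69674989 -0.70573229] [241.36697899 195.98903354] base [201.52224634 169.35410986]
top shaker_cap 0.59 [0.5976 0.2236 0.2456]
top cap [0.59025255 0.17534026 0.18137729] ax [-0.12567342 -0.69683682 -0.70613359] [219.78741742 211.05693758] base [173.04693861 200.63145203]
```

View pics/both2.png

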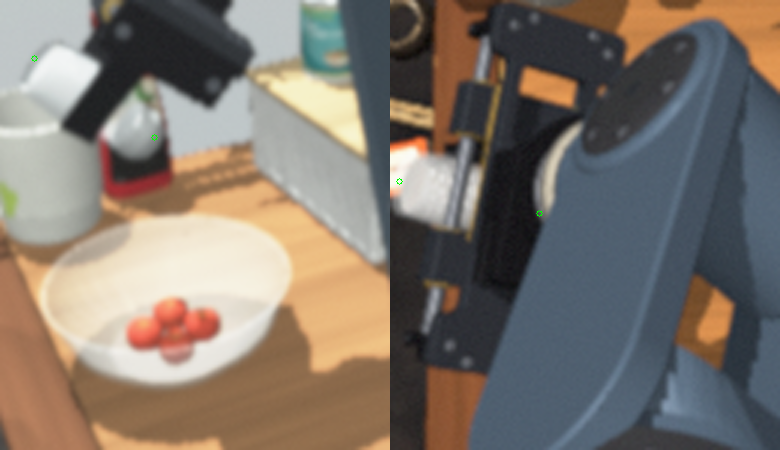

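The left half (scene view) shows the shaker slanting down to the right: base near (45,65), cap near (140,145), a little below the predicted spots. The jaws are clear of everything. I check the axis numerically from the outline.

```bash
cat > fit.py <<'E'
from h import *
from scipy.optimize import minimize
def sil(c,R,p,sl,dz,ds):
    """silhouette: sl slope deg (cap toward tool z), dz axis offset, ds cap distance"""
    a=np.radians(sl); ax=np.array([-np.cos(a),0,np.sin(a)]); e1=np.array([0,1.,0]); e2=np.cross(ax,e1)
    C=np.array([0,0,-.002+dz])+ds*ax; m=np.zeros((400,640),np.uint8); th=np.linspace(0,2*np.pi,40)
    for l0,l1,r in [(0,.02,.017),(.02,.09,.022)]:
        pts=[proj(c,p+R@(C-l*ax+r*(np.cos(t)*e1+np.sin(t)*e2))) for l in (l0,l1) for t in th]
        cv2.fillConvexPoly(m,cv2.convexHull((np.array(pts)*16).astype(np.int32)),1,shift=4)
    return m>0
def fit():
    for cam in ['scene','top']:
        c=cap(cam); s=bot.read_state(); R,p=np.array(s['tcp_rot']),np.array(s['position'])
        o=finder.outline_of(cam,'salt_shaker')
        if not o: print(cam,'none'); continue
        m=np.array(o[0]['pixels']); print(cam,o[0]['confidence'],m.sum())
        best=[]
        for sl in range(-6,22,2):
            for dz in (0,.003,.006):
                for ds in np.arange(.042,.066,.003):
                    k=sil(c,R,p,sl,dz,ds); best.append(((k&m).sum()/(k|m).sum(),sl,dz,round(ds,3)))
        for b in sorted(best)[::-1][:5]: print(np.round(b,3).tolist())
        k=sil(c,R,p,5,.003,.054); print('nominal IoU',(k&m).sum()/(k|m).sum())
E
python3 -c "
from fit import *
fit()"
```

```text
scene none
top 0.96 471
[0.358, 20.0, 0.006, 0.06]
[0.357, 20.0, 0.006, 0.057]
[0.354, 20.0, 0.003, 0.057]
[0.353, 20.0, 0.0, 0.057]
[0.353, 20.0, 0.006, 0.054]
nominal IoU 0.33075842696629215
```

{"api": "play_rows", "payload": {"motion": [[[-0.003, 0, 0.004, 0, 0, 0], [-0.009, 0, 0.012, 0, 0, 0], [-0.016, 0, 0.02, 0, 0, 0], [-0.023, 0, 0.029, 0, 0, 0], [-0.029, 0, 0.036, 0, 0, 0], [-0.033, 0, 0.041, 0, 0, 0], [-0.034, 0, 0.042, 0, 0, 0], [-0.034, 0, 0.042, 0, 0, 0]]]}}

```text
time_s: 16.17
position: [0.597, 0.213, 0.1649]
tcp_rot: [[0.138, 0.984, 0.115], [0.754, -0.179, 0.632], [0.643, -0.0, -0.766]]
force: [-0.3, 0.2, -1.3]
opening: 0.47
grasp_force: 29.8
```

```bash
python3 - <<'E'
from fit import *
st(); 
c=cap('scene'); s=bot.read_state(); R,p=np.array(s['tcp_rot']),np.array(s['position'])
print('cap',p+R@CAP)
for n in ['salt_shaker','shaker_cap']:
    for o in finder.outline_of('scene',n)[:3]:
        m=np.array(o['pixels']); v,u=np.nonzero(m); print(n,o['confidence'],m.sum(),u.min(),u.max(),v.min(),v.max(),'nominal',(sil(c,R,p,5,.003,.054)&m).sum())
k=sil(c,R,p,5,.003,.054); v,u=np.nonzero(k); print('nominal sil',k.sum(),u.min(),u.max(),v.min(),v.max())
# edge-based fit: mean gradient magnitude along silhouette contour
g=cv2.cvtColor(c['frame'],cv2.COLOR_RGB2LAB).astype(np.float32)
G=sum(np.hypot(cv2.Sobel(g[...,i],-1,1,0),cv2.Sobel(g[...,i],-1,0,1)) for i in range(3)); G=cv2.GaussianBlur(G,(0,0),.7)
r=[]
for sl in range(-8,24,2):
  for dz in (-.003,0,.003,.006):
    for ds in np.arange(.045,.064,.003):
      K=sil(c,R,p,sl,dz,ds).astype(np.uint8); e=K-cv2.erode(K,np.ones((3,3),np.uint8)); r.append((G[e>0].mean(),sl,dz,round(ds,3)))
for b in sorted(r)[::-1][:8]: print(np.round(b,3).tolist())
print('nom',[np.round(x,1).tolist() for x in r if x[1]==4 and x[3]==.054])
f=cv2.cvtColor(c['frame'],cv2.COLOR_RGB2GRAY)
print(f[150:224:3,190:256:3])
E
```

```text
time_s 16.1667
joint_positions [-8.223, 37.197, 97.5088, 50.564, 56.2468, -31.2786]
position [0.597, 0.213, 0.1649]
tcp_rot [[0.1378, 0.9838, 0.115], [0.7537, -0.1795, 0.6322], [0.6426, -0.0005, -0.7662]]
force [-0.3154, 0.2078, -1.2788]
opening 0.4705
grasp_force 29.7915
cap [0.59062261 0.17607032 0.12663325]
salt_shaker 0.92 708 200 245 190 226 nominal 698
shaker_cap 0.88 686 200 245 191 227 nominal 676
nominal sil 1197 198 249 186 228
[146.06, 10.0, 0.006, 0.057]
[145.714, 4.0, 0.006, 0.051]
[145.492, 6.0, 0.006, 0.051]
[144.36, 8.0, 0.006, 0.051]
[144.133, 4.0, 0.006, 0.048]
[142.285, 8.0, 0.006, 0.054]
[142.073, 2.0, 0.006, 0.051]
[141.949, 12.0, 0.006, 0.057]
nom [[102.4, 4.0, -0.0, 0.1], [104.2, 4.0, 0.0, 0.1], [121.4, 4.0, 0.0, 0.1], [140.9, 4.0, 0.0, 0.1]]
[[194 194 194 194 194 194 194 194 193 194 191  93  40  53  70  76  71  97
   49  47  53  41]
 [194 194 194 195 194 194 194 194 193 194 148  43  33  38  69  77  61  48
   46  41  54  78]
 [194 194 193 192 192 193 193 193 192 178  69  90  54  43 125  78  56  47
   40  41  48  49]
 [193 194 192 194 194 193 193 193 193 126  50
[... 1301 characters left out ...]
9 215  56  33  32  32  34  36
   33  35  35  33]
 [183 189 189 214 238 227 223 224 227 229 226  96  31  32  33  30  36  35
   35  37  34  34]
 [182 188 187 192 195 198 205 214 217 218 131  35  34  35  33  90  90  48
   53  57  43  36]
 [173 186 188 187 187 180 181 195 204 158  40  35  33  34  95 186 196 134
   94  94 102  72]
 [160 171 185 187 189 187 178 175 164  56  34  34  35  82 178 194 192 171
  170 105 108 111]
 [165 160 182 188 188 187 184 170  76  34  36  32  64 188 187 194 200 172
  146 107 106 111]
 [184 160 185 187 188 188 185 174 107  49  34  36 152 213 179 178 172 163
  127 111 111 136]
 [170 164 182 180 182 184 177 171 160 138  88  68 113 160 158 154 157 138
  175 202 207 223]]
```

{"api": "play_rows", "payload": {"motion": [[[0, 0, 0, 0, 0, 0], [0, 0, 0, 0, 0, 0], [0, 0, 0, 0, 0, 0], [0, 0, 0, 0, 0, 0], [0, 0, 0, 0, 0, 0], [0, 0, 0, 0, 0, 0], [0, 0, 0, 0, 0, 0], [0, 0, 0, 0, 0, 0]]]}}

```text
time_s: 16.98
position: [0.5973, 0.213, 0.1659]
tcp_rot: [[0.137, 0.984, 0.116], [0.754, -0.179, 0.632], [0.643, 0.001, -0.766]]
force: [0.4, 1.3, -0.8]
opening: 0.475
grasp_force: 29.8
```

```bash
python3 - <<'E'
from h import *
c=cap('scene'); b=finder.outline_of('scene','glass_bowl')
if b: v,u=np.nonzero(np.array(b[0]['pixels'])); print(u.min(),u.max(),v.min(),v.max())
st(); s=bot.read_state(); print(np.array(s['position'])+np.array(s['tcp_rot'])@CAP, np.abs(s['qvel']).max())
print(bot.hand_in())
E
```

```text
204 286 222 279
time_s 17.0833
joint_positions [-8.2148, 37.1017, 97.4859, 50.5507, 56.2517, -31.2636]
position [0.5973, 0.2131, 0.1659]
tcp_rot [[0.1366, 0.9838, 0.1163], [0.754, -0.1793, 0.6319], [0.6425, 0.0013, -0.7663]]
force [-0.0754, -0.1657, -0.9957]
opening 0.4724
grasp_force 29.7915
[0.59059203 0.17609341 0.12696612] 0.09206353137993814
the job is handed in; nothing more can be done
None
```

I handed the job in at about 17 s: the drawer is fully open, and the shaker is held steady over the middle of the bowl, cap tipped down at roughly 45–50° and about 4 cm above the rim. The bowl had not moved; I did not check the two jars again after lifting the shaker out.

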